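# Seat the thinner bottle in its bench bracket and take off the safety cap

### The job

A bearing is waiting to be cleaned: slide the white thinner bottle fully home between the rails of the grey bench bracket, keeping it upright, until the two sprung rollers snap in behind it and stop it turning or tipping. Then press its safety cap down, twist it anticlockwise while pressed until it is free, and lift it straight off. Finish while still holding the cap in the gripper a few centimetres above the open neck, with the bottle still locked in the bracket, and leave the dish, bearing, tape and pliers alone.

Things in the scene. Friction and masses are not known exactly. Their poses are not given: they have to be found in the camera images.
- bottle: White flat rectangular plastic bottle standing upright, 0.28 to 0.56 kg, 84 mm long (its x axis), 62 mm wide (its y axis); body 92 mm high with a flat shoulder, flat sides, vertical corners rounded by 14 mm. It fits the bracket either way round. Origin: centre of its underside, z up. A groove 6 mm deep runs along both long sides, 34 to 46 mm above the underside, for the bracket's lips.
- bottle_neck (a point): Centre of the bottle's mouth: top of the neck (34 mm across), on the bottle's axis, 110 mm above its underside and 18 mm above its shoulder; axes parallel to the bottle's.
- cap: Round black ribbed push-and-turn cap on the neck, 52 mm across, 23 mm high, straight sides, 40 g. Origin: centre of its lower edge; when locked this is 97 mm above the bottle's underside, 5 mm above the shoulder, and its x axis lies along the bottle's. Lugs in it hook under lugs of the neck, held up by a sprung liner: unpressed it turns only a few degrees and cannot be pulled off.
- cap_top (a point): Centre of the cap's flat top (with a moulded turn arrow), 23 mm above its lower edge. Pressed straight down 3.5 to 5 mm (4 to 9 N; at 5 mm the cap rests on the shoulder) the cap turns anticlockwise seen from above: from 42 degrees on it is free to lift, 78 degrees is a hard stop, 60 degrees is best. It does not turn clockwise from the locked place.
- bracket: Grey folded-steel bottle bracket screwed to the worktop, without a floor: the bottle slides on the worktop. Origin: on the worktop under the centre of the seated bottle; x points from the mouth to the back stop, z up. Rails at y = +-32.5 mm (1.5 mm clearance a side), 42 mm high; their lips, 38 to 42 mm up, reach in to y = +-27.5 mm, so the bottle cannot be put in from above.
- bracket_mouth (a point): Middle of the bracket's mouth, at its x = -86 mm, on the worktop; axes as the bracket's. The bottle goes in here along +x, its long axis along x, until its end meets the 60 mm high back stop (bottle and bracket origins then coincide). The rails flare from 65 mm apart at x = -63 mm to about 86 mm here. Roller housings reach out to y = +-68 mm, 36 mm high.
- catch_l (a joint): Outward travel (m) of the sprung roller in the left rail (+y): 0 = fully in, about 0.001 once snapped in behind the seated bottle, 0.006 to 0.009 while the bottle's side pushes it out. Rollers: 12 mm across, at x = -42 mm of the bracket, 16 to 31 mm above the worktop; pushing the bottle past both takes about 3 to 6 N.
- catch_r (a joint): The same for the right rail (-y of the bracket). Gripped near its top and dragged with weight on the worktop, the bottle tends to tip between the fingers: grip it firmly (30 N or more) and run it in 2 to 3 mm above the worktop; the lips have 4 mm of play up and down in its groove.
- parts_dish: Round grey metal parts dish, 106 mm across, 24 mm high, with the bearing in it; leave alone. Origin: centre of its underside.
- bearing: Ball bearing, 47 mm across, 14 mm high, lying in the dish; leave alone. Origin: centre of its underside.
- tape_roll: Black roll of tape lying flat, 62 mm across, 19 mm high; leave alone. Origin: centre of its underside.
- pliers: Combination pliers with blue handles lying flat, 183 mm long along their y axis, 61 mm wide, 14 mm high; leave alone. Origin: centre of the underside.
There are look-alikes about, which are no part of the job. Leave any turquoise look-alike of the bottle alone. Leave any pink look-alike of the cap alone.

How it is judged:
By the outcome, as a careful person would: the job done as asked, in the order asked, and still so for the second after the job is handed in, while the arm keeps its last pose, push and grip.
It also fails if it takes over 58 s, if anything falls off the work surface, if the arm or the gripper's body presses on something with over 40 N, if the wrist force passes 120 N, or if a joint passes its speed limit or range.

### The arm

A 6-joint arm with a two-finger parallel gripper is mounted at the origin on a cart in front of the work surface, level with it; the furniture and walls round the work are solid. World frame = base frame: x ahead of the robot, y to its left, z up, the work surface at z = 0. Lengths are in m, angles in rad, forces in N, time in s.
With the tool pointing down it reaches from about 0.3 to 0.875 m from the base axis. Payload 6.4 kg.
Tool frame: the origin (TCP) lies at the very end of the fingers, on their centre line; the grasp point (between the pads) lies 19 mm behind it; z points along the fingers, y is the line along which they close (so a half turn about z gives the same grasp; the last joint's range is limited). The gripper opens to 85 mm and grips with 20 to 120 N. Pads are 22 mm wide; open, the fingers measure 114 mm over their backs; the gripper's body (76 mm by 85 mm) begins 54 mm behind the grasp point. The pads swing forward as they close: fully open they stand 13 mm farther back than shut.
Start: joints at [1.101, 0.181, 1.607, -0, 1.354, -0.206], TCP at [0.15, 0.555, 0.231] pointing down, gripper open.
Joint ranges: [-2.99, 2.99], [-0.89, 2.07], [0.3, 2.58], [-1.14, 4.28], [0, 2.63], [-3.12, 3.12]. Speed limits (rad/s): [2.57, 2.57, 3.01, 3.14, 3.14, 3.14].

### API

Orientations are given as a unit quaternion [w, x, y, z].
In Python, from bench import telemetry, camera, ctrl, spotter gives the robot as it stands.
- The arm moves only by the tool send_rows, never from a script. Its argument "series" is a list of rows, each a list of 3 entries, a list of its own where there are three numbers: the turn, a rotation vector about the world's x, y, z in degrees, then the shift along the world's x, y, z in mm, then the closure, from -1 (fully open) to 1 (shut), so that 0 is half open. In form: [[[rx, ry, rz], [dx, dy, dz], gripper], ...]. A call has 1 to 10 rows; each row is the pose to reach, as a shift and turn from the pose commanded when the call began; what a row does not reach only later rows make up. A row lasts 1/8 s, in which the tool goes at most 62.5 mm and 10.7 degrees, less where a joint would pass 70% of its speed; a pose out of reach is approached as far as the arm can. A call with a gripper value outside its range is refused whole. The fingers move at their own pace and stop on an object; the grip force is fixed at half the most. Time passes only in rows, so rows that repeat a pose let the fingers close. It gives the time, the measured TCP pose, the force, the opening and the grip force at its end, in the units of the state.
- telemetry.get_obs(): the state, without advancing time (a new reading comes with each control period).
- camera(name): name is "side" or "top"; returns a dict with "pixels" (384x512x3 uint8, red, green, blue), "camera_matrix" (3x3 intrinsics, pixels), "xyz" and "orientation" of the camera in the world. Camera axes: x right, y up, looking along -z (the intrinsics and any distortion apply to the point x, -y, -z); pixel columns grow to the right and rows downward; lengths in m; the calibration is good to about 2 mm. A picture is of the moment at which its call begins. There is no depth.
- ctrl.hand_in(): hands the job in; it is judged then, once.
Trained networks look in the newest picture that a camera, given by its name, has taken for a name from the list of things; names that differ only in an ending like _2 or _b are one class to them, and where a whole thing is asked for, a point or a joint stands for the part that bears it (a point fixed in the world has none). Each returns a list of dicts, best first, with "conf" (0 to 1); they miss things now and then, are a little off and sometimes report something else, mostly with a low value. They report only what shows in the picture. A call takes as long as a camera call. They do not tell look-alikes from the thing itself.
- spotter.boxes_of(thing, camera): "xyz" ([x, y, z] in m, in world coordinates, good to about 4 mm: the middle of the surface that is visible of it).
- spotter.landmark_of(thing, camera): "xyz" ([x, y, z] in m, in world coordinates, good to about 4 mm: a listed point, or the origin of a listed thing).
The state is a dict: "time_s": time; "q": joint angles; "dq": joint speeds; "joint_efforts": joint torques, N m; "eef_pos": TCP position; "eef_rot": TCP orientation; "wrist_force": force on the tool from outside, world axes, zero at the start; "torque": the same for the moment, N m; "opening": opening from 0.0 (shut) to 1.0 (fully open); "grasp_force": force on a finger pad.
Only numpy, scipy, OpenCV 4.12 (cv2) and the standard library are available. Lean on these libraries where they do the work, as an engineer would, in place of code of your own. Each camera call takes 0.05 s, during which the arm holds its last target. There are 200 camera calls.

## Working session

There is one attempt and no reset: what is moved stays moved. The work goes in short steps, Python scripts to look and compute and a tool call to move; the robot and the scene stay as the last step left them, time stands still between calls to the robot, and variables do not carry over. Pictures are saved under pics/ and viewed, at most 10 in all, crops included, and the job is handed in when it is done.

Besides the shell and the picture viewer there is one more tool, called after "Call:" in YAML: its name, and indented under it one key for each argument. send_rows: Moves the arm, as the interface text tells. Its arguments: {"type":"object","properties":{"series":{"type":"array","items":{"type":"array"}}},"required":["series"]}

```bash
mkdir -p pics; cat > h.py <<'E'
import numpy as np,cv2
from scipy.spatial.transform import Rotation as R
from bench import telemetry,camera,ctrl,spotter
def snap(n,f=None):
    c=camera(n)
    if f: cv2.imwrite('pics/'+f,c['pixels'][:,:,::-1])
    return c
def rot(c):
    o=np.array(c['orientation'],float)
    if o.shape==(3,3): return o
    return R.from_quat(o[[1,2,3,0]]).as_matrix()
def proj(c,p):
    v=rot(c).T@(np.array(p)-c['xyz']); v=np.array([v[0],-v[1],-v[2]]); u=np.array(c['camera_matrix'])@v
    return u[:2]/u[2]
def unproj(c,uv,z):
    v=np.linalg.inv(c['camera_matrix'])@[uv[0],uv[1],1]; d=rot(c)@[v[0],-v[1],-v[2]]
    o=np.array(c['xyz']); return o+d*(z-o[2])/d[2]
E
python3 - <<'E'
from h import *
ims=[]
for n in('top','side'):
    c=snap(n,n+'0.png'); print(n,{k:(np.round(v,3).tolist()) for k,v in c.items() if k!='pixels'},c.keys())
    for t in('bottle','bottle_neck','cap','cap_top','bracket','bracket_mouth','parts_dish','bearing','tape_roll','pliers'):
        print(t,[(np.round(d['xyz'],3).tolist(),round(d['conf'],2),np.round(proj(c,d['xyz'])).tolist()) for d in spotter.landmark_of(t,n)])
print(telemetry.get_obs())
E
```

```text
top {'camera_matrix': [[353.334, 0.0, 261.863], [0.0, 353.334, 192.315], [0.0, 0.0, 1.0]], 'xyz': [0.53, 0.208, 1.233], 'orientation': [0.713, 0.022, -0.027, -0.7]} dict_keys(['pixels', 'camera_matrix', 'xyz', 'orientation'])
bottle [([0.5, 0.375, -0.001], 0.73, [211.0, 225.0]), ([0.6, 0.564, 0.002], 0.62, [157.0, 195.0]), ([0.7, 0.332, 0.001], 0.24, [225.0, 168.0])]
bottle_neck [([0.699, 0.332, 0.002], 0.71, [225.0, 168.0]), ([0.605, 0.567, 0.104], 0.59, [147.0, 191.0]), ([0.505, 0.376, 0.111], 0.55, [206.0, 224.0]), ([0.504, 0.379, 0.097], 0.25, [206.0, 224.0])]
cap [([0.576, 0.268, -0.004], 0.62, [242.0, 204.0]), ([0.505, 0.376, 0.098], 0.54, [206.0, 224.0]), ([0.485, 0.263, 0.003], 0.5, [243.0, 230.0])]
cap_top [([0.487, 0.256, 0.023], 0.75, [245.0, 229.0]), ([0.506, 0.378, 0.121], 0.71, [205.0, 224.0]), ([0.503, 0.379, -0.002], 0.6, [210.0, 224.0]), ([0.574, 0.267, 0.023], 0.56, [242.0, 204.0])]
bracket [([0.616, 0.089, -0.002], 0.93, [293.0, 193.0])]
bracket_mouth [([0.53, 0.082, 0.002], 0.71, [295.0, 218.0]), ([0.616, 0.09, -0.0], 0.64, [293.0, 193.0]), ([0.499, 0.376, -0.002]
[... 1320 characters left out ...]
, 145.0])]
{'time_s': 1.1, 'q': array([ 1.10068069e+00,  1.80803843e-01,  1.60696248e+00,  2.60425541e-05,
        1.35379796e+00, -2.06322385e-01]), 'dq': array([ 0.00201654, -0.00051074, -0.00101421,  0.00032699,  0.00104152,
       -0.0019502 ]), 'joint_efforts': array([ 4.22021403e-04, -4.44833672e+01, -3.51692569e+01, -1.33549515e-04,
        4.10973989e-04,  3.78962432e-05]), 'eef_pos': array([0.14993171, 0.55514463, 0.23130445]), 'eef_rot': array([-7.28981182e-06,  1.31517307e-01,  9.91313874e-01,  1.75979136e-05]), 'wrist_force': array([ 0.43479063, -0.81600779,  0.17074438]), 'torque': array([-0.00363564,  0.06471281,  0.01420435]), 'grasp_force': 0.0, 'opening': 0.9980204133464431}
```

View pics/top0.png

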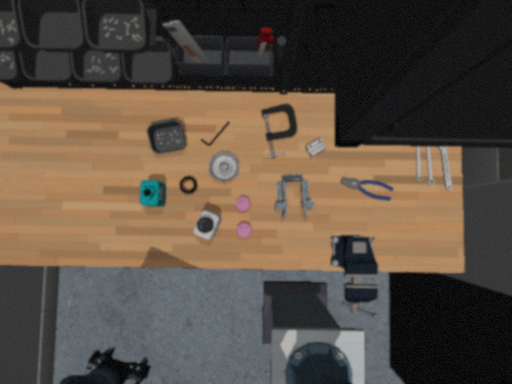

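View pics/side0.png

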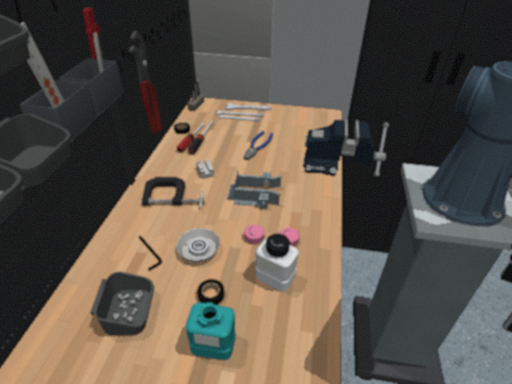

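```bash
cat > fit.py <<'E'
from h import *
from scipy.optimize import minimize
def mask(c,seed,rad=28):
    im=c['pixels'].astype(np.uint8); hsv=cv2.cvtColor(im,cv2.COLOR_RGB2HSV)
    m=((hsv[...,1]<50)&(hsv[...,2]>95)).astype(np.uint8)
    w=np.zeros_like(m); cv2.circle(w,tuple(int(v) for v in seed),rad,1,-1); m&=w
    n,l,s,_=cv2.connectedComponentsWithStats(m); k=1+np.argmax(s[1:,4]); m=(l==k).astype(np.uint8)
    cs,_=cv2.findContours(m,0,2); h=cv2.convexHull(np.vstack(cs)); o=np.zeros_like(m); cv2.fillConvexPoly(o,h,1); return o
def outline():
    p=[]
    for sx,sy,a0 in((1,1,0),(-1,1,90),(-1,-1,180),(1,-1,270)):
        for a in np.radians(a0+np.linspace(0,90,6)): p.append([sx*28+14*np.cos(a),sy*17+14*np.sin(a)])
    return np.array(p)/1000
def render(c,x,y,yaw,S=8):
    o=outline()@np.array([[np.cos(yaw),np.sin(yaw)],[-np.sin(yaw),np.cos(yaw)]])+[x,y]
    P=np.array([proj(c,[*q,z]) for q in o for z in(0,.092)])
    return cv2.convexHull(P.astype(np.float32))[:,0]
def hm(c,h):
    m=np.zeros(c['pixels'].shape[:2],np.uint8); cv2.fillConvexPoly(m,np.round(h*16).astype(np.int32),255,cv2.LINE_AA,4); return m/255.
def fit(cs,seeds,g):
    ms=[mask(c,s) for c,s in zip(cs,seeds)]
    f=lambda v:sum(np.abs(hm(c,render(c,v[0]/100,v[1]/100,v[2]/10))-m).sum()/m.sum() for c,m in zip(cs,ms))
    best=min((minimize(f,[g[0]*100,g[1]*100,a*10],method='Nelder-Mead',options=dict(initial_simplex=np.array([g[0]*100,g[1]*100,a*10])+np.array([[0,0,0],[.5,0,0],[0,.5,0],[0,0,2]]))) for a in np.arange(-1.4,1.5,.4)),key=lambda r:r.fun)
    return best.x/[100,100,10],best.fun,ms
E
python3 - <<'E'
from fit import *
cs=[snap('top'),snap('side')]
v,f,ms=fit(cs,[(207,226),(276,263)],(.504,.377)); print(v,np.degrees(v[2]),f)
for one,s in((0,(207,226)),(1,(276,263))):
    w,ff,_=fit([cs[one]],[s],(.504,.377)); print(w,np.degrees(w[2]),ff)
def crop(c,u,v,w,h,S): return cv2.resize(c['pixels'][v:v+h,u:u+w,::-1],None,fx=S,fy=S,interpolation=cv2.INTER_CUBIC)
a=crop(cs[0],180,170,140,75,5); b=crop(cs[1],220,165,100,130,4); 
out=np.zeros((600,800,3),np.uint8); out[:375,:700]=a; out[375:375+225,:800][:, :]=0
b=crop(cs[1],222,168,66,45,5); out[375:600,:330]=b; b=crop(cs[1],245,222,80,45,5); out[375:600,360:760]=b
cv2.imwrite('pics/crop.png',out)
E
```

```text
[ 0.50394656  0.37982149 -0.39934398] -22.880724792836915 0.21587106802470651
[0.50315225 0.37921076 2.70513435] 154.99278142446025 0.11816342195241085
[ 0.50413996  0.37938356 -0.33793961] -19.362513225497587 0.09288534101070907
```

View pics/crop.png

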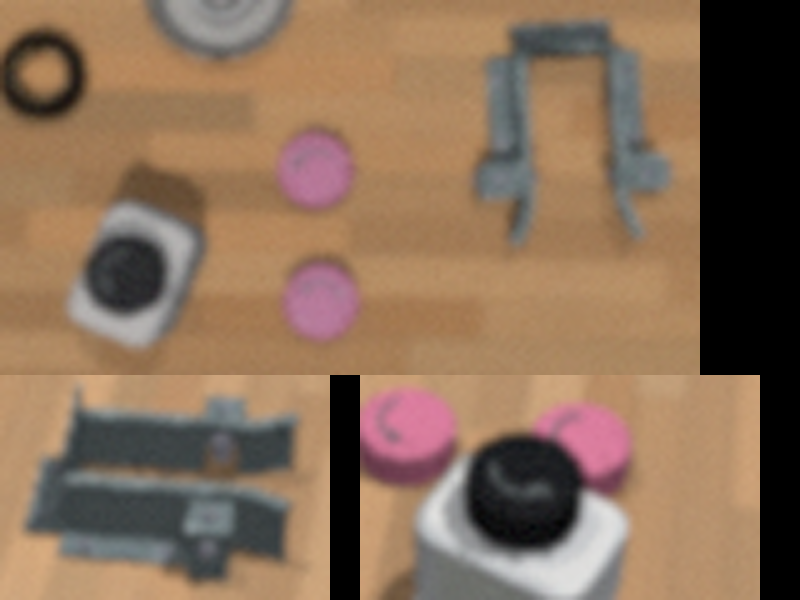

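The white bottle with the black cap, at top (207,224) and side (277,262), fits the description. The turquoise one at top (152,193) and the pink caps at top (243,204) and (244,230) are look-alikes. The crop confirms this and shows the bracket open towards the robot, with mouth tips near top (283,218) and (307,217). I'm moving above the bottle now.

Call:
send_rows:
  series:
    - [[0,0,-2],[50,-25,0],-1]
    - [[0,0,-4],[100,-50,0],-1]
    - [[0,0,-6],[150,-75,0],-1]
    - [[0,0,-8],[200,-100,0],-1]
    - [[0,0,-8],[250,-125,0],-1]
    - [[0,0,-8],[300,-150,0],-1]
    - [[0,0,-8],[354,-176,0],-1]
    - [[0,0,-8],[354,-176,0],-1]

```text
time_s: 2.2
eef_pos: [0.5076, 0.3764, 0.2309]
eef_rot: [0.0, 0.203, 0.979, -0.0]
wrist_force: [-0.9, 0.6, -0.5]
opening: 0.998
grasp_force: 0.0
```

```bash
python3 - <<'E'
from h import *
A={'bracket':[], 'bracket_mouth':[]}
for i in range(5):
  for n in('top','side'):
    c=snap(n)
    for t in A:
        for d in spotter.landmark_of(t,n):
            p=np.array(d['xyz']); g=[.617,.089] if t=='bracket' else [.529,.081]
            if d['conf']>.4 and np.hypot(*(p[:2]-g))<.02: A[t].append(p)
    if n=='top': T=c
for t in A: print(t,len(A[t]),np.mean(A[t],0).round(4),np.std(A[t],0).round(4))
b=np.mean(A['bracket'],0);m=np.mean(A['bracket_mouth'],0);print(np.degrees(np.arctan2(*(b-m)[1::-1])))
f=lambda u,v,z:unproj(T,(180+u/5,170+v/5),z)
for nm,l,r,z in(('housing',(477,178),(670,172),.036),('tips',(516,243),(637,237),.042),('stop',(512,25),(610,22),.06)):
    a,q=f(*l,z),f(*r,z); print(nm,a.round(4),q.round(4),((a+q)/2).round(4),np.linalg.norm(a-q).round(4),np.degrees(np.arctan2(-(a-q)[0],(a-q)[1])))
o=telemetry.get_obs();print(o['eef_pos'],o['time_s'])
cv2.imwrite('pics/br.png',cv2.resize(T['pixels'][165:225,265:325,::-1],None,fx=10,fy=10,interpolation=cv2.INTER_CUBIC))
E
```

```text
bracket 10 [ 6.174e-01  9.010e-02 -5.000e-04] [0.001  0.001  0.0019]
bracket_mouth 10 [0.5296 0.0827 0.0025] [0.0022 0.0013 0.0021]
4.779304833997309
housing [0.5694 0.1533 0.036 ] [0.576  0.0224 0.036 ] [0.5727 0.0879 0.036 ] 0.1311 2.8825739188865205
tips [0.526  0.1266 0.042 ] [0.5316 0.0452 0.042 ] [0.5288 0.0859 0.042 ] 0.0816 3.9151459703387235
stop [0.6713 0.1327 0.06  ] [0.6746 0.0672 0.06  ] [0.673  0.0999 0.06  ] 0.0656 2.9056013001437915
[0.50393036 0.37913326 0.23129591] 3.7
```

View pics/br.png

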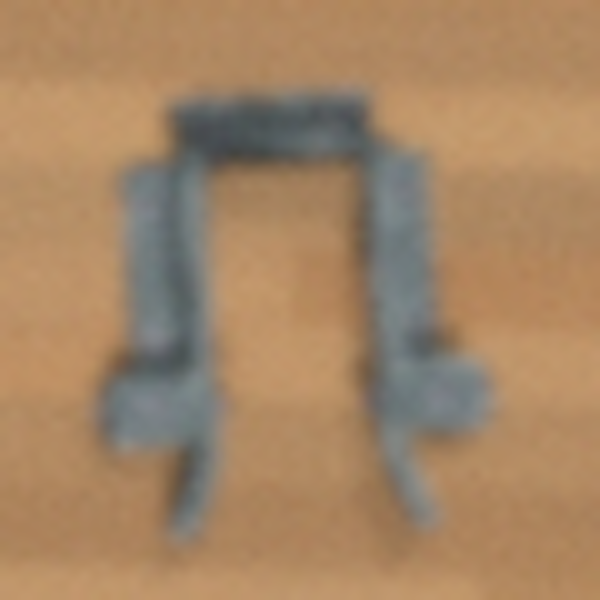

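The bracket fills the crop, with its mouth tips at crop (180,540) and (430,525) and its inner lip edges at about x=210 and 370. Next I grip the bottle.

Call:
send_rows:
  series:
    - [[0,0,0],[0,0,-60],-1]
    - [[0,0,0],[0,0,-120],-1]
    - [[0,0,0],[0,0,-160],-1]
    - [[0,0,0],[0,0,-177],-1]
    - [[0,0,0],[0,0,-177],-1]

```text
time_s: 4.32
eef_pos: [0.5036, 0.379, 0.0537]
eef_rot: [-0.001, 0.2, 0.98, -0.0]
wrist_force: [0.8, -1.5, -0.1]
opening: 0.997
grasp_force: 0.0
```

```bash
python3 - <<'E'
from h import *
c=snap('top','t2.png'); f=lambda u,v:unproj(c,(265+u/10-.45,165+v/10-.45),.042)
L=[f(210,190),f(211,350)];Rr=[f(367,190),f(374,350)]
for a in(L,Rr): d=a[0]-a[1]; print(np.round(a,4).tolist(),np.degrees(np.arctan2(d[1],d[0])))
print(((L[0]+Rr[0])/2),((L[1]+Rr[1])/2),np.linalg.norm(L[0]-Rr[0]))
# predicted outline for hypotheses -> edge score along lip inner lines
g=cv2.cvtColor(c['pixels'],cv2.COLOR_RGB2HSV)[...,1].astype(np.float32)
g=cv2.GaussianBlur(g,(0,0),.7)
def score(x,y,yaw):
    r=np.array([[np.cos(yaw),-np.sin(yaw)],[np.sin(yaw),np.cos(yaw)]]); s=0
    for sy in(1,-1):
        for X in np.linspace(-.05,.035,30):
            for Y,k in((.025,1),(.030,-1)):
                p=proj(c,[*(np.array([x,y])+r@[X,sy*Y]),.042]); s+=k*cv2.getRectSubPix(g,(1,1),tuple(map(float,p)))[0,0]
    return s
best=sorted(((score(.617,y,np.radians(a)),y,a) for y in np.arange(.082,.098,.0005) for a in np.arange(0,9,.5)),reverse=True)[:6]
print(best); o=telemetry.get_obs();print(o['eef_pos'],o['wrist_force'],o['time_s'])
E
```

```text
[[0.6446, 0.1204, 0.042], [0.5903, 0.1193, 0.042]] 1.176053648286567
[[0.6456, 0.0672, 0.042], [0.5914, 0.0642, 0.042]] 3.1385744595504734
[0.64509066 0.09382308 0.042     ] [0.59085837 0.09177969 0.042     ] 0.05323006447535798
[(np.float32(2822.2766), np.float64(0.09350000000000001), np.float64(4.0)), (np.float32(2818.797), np.float64(0.09350000000000001), np.float64(4.5)), (np.float32(2813.361), np.float64(0.09350000000000001), np.float64(3.5)), (np.float32(2803.8557), np.float64(0.09350000000000001), np.float64(5.0)), (np.float32(2800.961), np.float64(0.09300000000000001), np.float64(3.5)), (np.float32(2799.6614), np.float64(0.09300000000000001), np.float64(4.0))]
[0.5046909  0.37953301 0.05537971] [ 0.15558355 -0.19606654  0.28558408] 4.375
```

Call:
send_rows:
  series:
    - [[0,0,0],[0,0,0],1]
    - [[0,0,0],[0,0,0],1]
    - [[0,0,0],[0,0,0],1]
    - [[0,0,0],[0,0,0],1]
    - [[0,0,0],[0,0,0],1]
    - [[0,0,0],[0,0,0],1]

```text
time_s: 5.12
eef_pos: [0.5053, 0.3797, 0.0569]
eef_rot: [0.001, 0.2, 0.98, 0.001]
wrist_force: [-1.4, -2.0, 5.7]
opening: 0.717
grasp_force: 66.4
```

Call:
send_rows:
  series:
    - [[0,0,0],[0,0,25],1]
    - [[0,0,0],[0,0,50],1]
    - [[0,0,4],[-5,-30,50],1]
    - [[0,0,9],[-10,-80,50],1]
    - [[0,0,14],[-15,-130,50],1]
    - [[0,0,19],[-20,-180,50],1]
    - [[0,0,24],[-25,-230,50],1]
    - [[0,0,27.3],[-30,-275,50],1]
    - [[0,0,27.3],[-32,-297,50],1]
    - [[0,0,27.3],[-32,-297,50],1]

```text
time_s: 6.38
eef_pos: [0.4717, 0.0808, 0.1045]
eef_rot: [0.0, -0.035, 0.999, -0.0]
wrist_force: [-0.1, 0.4, -5.3]
opening: 0.717
grasp_force: 68.0
```

Call:
send_rows:
  series:
    - [[0,0,0],[0,0,-20],1]
    - [[0,0,0],[0,0,-40],1]
    - [[0,0,0],[0,0,-47],1]
    - [[0,0,0],[0,0,-47],1]

```text
time_s: 6.88
eef_pos: [0.4722, 0.0828, 0.0577]
eef_rot: [0.0, -0.037, 0.999, 0.0]
wrist_force: [0.8, 0.4, -5.4]
opening: 0.715
grasp_force: 68.0
```

```bash
python3 - <<'E'
from h import *
Z=[]
for i in range(3):
    for n in('top','side'):
        c=snap(n,n+'3.png'); 
        for t in ('bottle','cap_top','bottle_neck','bracket','bracket_mouth'):
            print(n,t,[(np.round(d['xyz'],4).tolist(),round(d['conf'],2)) for d in spotter.landmark_of(t,n) if d['conf']>.4 and d['xyz'][1]<.2])
    o=telemetry.get_obs(); print(o['eef_pos'],o['wrist_force'])
T=cv2.imread('pics/top3.png')[150:250,255:345]; S=cv2.imread('pics/side3.png')[140:240,225:325]
cv2.imwrite('pics/c3.png',np.hstack([cv2.resize(T,(400,444),interpolation=2),cv2.resize(S,(400,444)[:1]+(444,),interpolation=2)]))
E
```

```text
top bottle []
top cap_top []
top bottle_neck []
top bracket [([0.6145, 0.0861, -0.0028], 0.86)]
top bracket_mouth [([0.5321, 0.0828, 0.0046], 0.58)]
side bottle [([0.4733, 0.0833, 0.0022], 0.74)]
side cap_top []
side bottle_neck [([0.4699, 0.0813, 0.1093], 0.6)]
side bracket [([0.617, 0.0877, 0.0014], 0.92)]
side bracket_mouth [([0.5282, 0.0826, -0.0003], 0.65)]
[0.47190865 0.08208012 0.05728223] [-0.35411228 -0.07586437 -6.08474359]
top bottle []
top cap_top []
top bottle_neck []
top bracket [([0.6155, 0.0899, -0.0017], 0.65)]
top bracket_mouth [([0.5318, 0.0845, 0.0027], 0.68)]
side bottle [([0.4738, 0.0829, 0.0005], 0.87)]
side cap_top [([0.4708, 0.0844, 0.1183], 0.42)]
side bottle_neck [([0.469, 0.0817, 0.1098], 0.9)]
side bracket [([0.6164, 0.0911, -0.0021], 0.66)]
side bracket_mouth [([0.5301, 0.0819, 0.0033], 0.81)]
[0.47192083 0.0821308  0.05729113] [ 1.08485815  0.41183174 -5.90214603]
top bottle []
top cap_top []
top bottle_neck []
top bracket []
top bracket_mouth [([0.5282, 0.0817, 0.0046], 0.75)]
side bottle [([0.4721, 0.0805, 0.0019], 0.79)]
side cap_top [([0.4687, 0.0829, 0.1192], 0.57)]
side bottle_neck [([0.4693, 0.0804, 0.1117], 0.63)]
side bracket [([0.6156, 0.09, -0.0012], 0.58)]
side bracket_mouth [([0.5299, 0.0819, 0.0011], 0.67), ([0.4748, 0.0813, 0.0038], 0.53)]
[0.47192813 0.08213146 0.05729471] [ 0.70891549  0.51917419 -5.91464337]
```

View pics/c3.png

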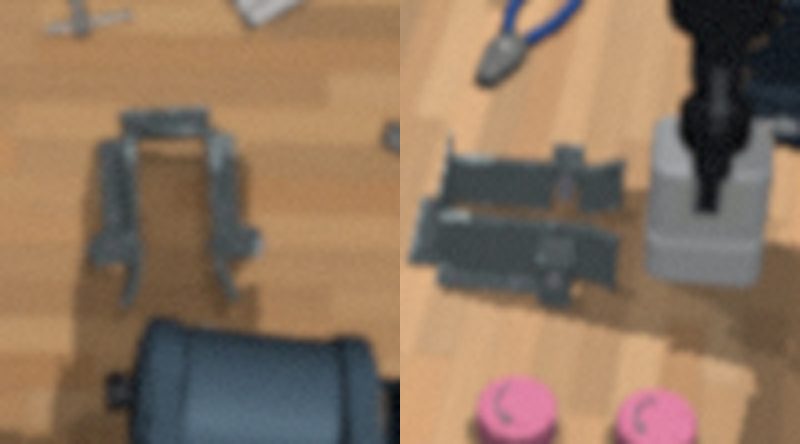

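The bottle is held upright at the mouth, at side crop (705,210), about 3 mm clear of the worktop. I run it in slowly and watch the forces.

Call:
send_rows:
  series:
    - [[0,0,0],[8,-0.4,0],1]
    - [[0,0,0],[16,0.2,0],1]
    - [[0,0,0],[24,0.8,0],1]
    - [[0,0,0],[30,1.3,0],1]
    - [[0,0,0],[35,1.7,0],1]
    - [[0,0,0],[40,2,0],1]
    - [[0,0,0],[45,2.4,0],1]
    - [[0,0,0],[45,2.4,0],1]

```text
time_s: 9.68
eef_pos: [0.5173, 0.0845, 0.0574]
eef_rot: [0.0, -0.037, 0.999, -0.0]
wrist_force: [0.3, -0.1, -5.2]
opening: 0.719
grasp_force: 68.0
```

Call:
send_rows:
  series:
    - [[0,0,0],[4,0.3,0],1]
    - [[0,0,0],[8,0.6,0],1]
    - [[0,0,0],[12,0.9,0],1]
    - [[0,0,0],[16,1.2,0],1]
    - [[0,0,0],[16,1.2,0],1]

```text
time_s: 10.3
eef_pos: [0.5329, 0.0859, 0.0572]
eef_rot: [-0.0, -0.037, 0.999, 0.0]
wrist_force: [-1.6, 0.6, -3.9]
opening: 0.717
grasp_force: 67.9
```

Call:
send_rows:
  series:
    - [[0,0,0],[4,0.3,0],1]
    - [[0,0,0],[8,0.6,0],1]
    - [[0,0,0],[12,0.9,0],1]
    - [[0,0,0],[16,1.2,0],1]
    - [[0,0,0],[20,1.5,0],1]
    - [[0,0,0],[20,1.5,0],1]

```text
time_s: 11.05
eef_pos: [0.5535, 0.0872, 0.0573]
eef_rot: [0.0, -0.036, 0.999, -0.0]
wrist_force: [0.5, 0.6, -6.5]
opening: 0.718
grasp_force: 67.9
```

Call:
send_rows:
  series:
    - [[0,0,0],[5,0.4,0],1]
    - [[0,0,0],[10,0.8,0],1]
    - [[0,0,0],[15,1.1,0],1]
    - [[0,0,0],[20,1.5,0],1]
    - [[0,0,0],[25,1.9,0],1]
    - [[0,0,0],[25,1.9,0],1]

```text
time_s: 11.8
eef_pos: [0.5786, 0.0891, 0.0574]
eef_rot: [0.0, -0.037, 0.999, -0.0]
wrist_force: [0.4, 0.4, -6.1]
opening: 0.717
grasp_force: 67.8
```

Call:
send_rows:
  series:
    - [[0,0,0],[5,0.4,0],1]
    - [[0,0,0],[10,0.8,0],1]
    - [[0,0,0],[15,1.1,0],1]
    - [[0,0,0],[20,1.5,0],1]
    - [[0,0,0],[25,1.9,0],1]
    - [[0,0,0],[30,2.2,0],1]
    - [[0,0,0],[30,2.2,0],1]

```text
time_s: 12.68
eef_pos: [0.6088, 0.0913, 0.0575]
eef_rot: [0.001, -0.037, 0.999, -0.0]
wrist_force: [1.2, -0.1, -5.2]
opening: 0.721
grasp_force: 67.8
```

Call:
send_rows:
  series:
    - [[0,0,0],[2,0.1,0],1]
    - [[0,0,0],[4,0.3,0],1]
    - [[0,0,0],[4,0.3,0],1]

```text
time_s: 13.05
eef_pos: [0.6124, 0.0916, 0.0575]
eef_rot: [0.0, -0.036, 0.999, -0.0]
wrist_force: [2.3, 0.3, -7.1]
opening: 0.719
grasp_force: 68.0
```

Call:
send_rows:
  series:
    - [[0,0,0],[1,0.1,0],1]
    - [[0,0,0],[2,0.2,0],1]
    - [[0,0,0],[2,0.2,0],1]

```text
time_s: 13.42
eef_pos: [0.6142, 0.0918, 0.0574]
eef_rot: [0.0, -0.037, 0.999, -0.0]
wrist_force: [1.7, 0.1, -6.0]
opening: 0.721
grasp_force: 68.0
```

Call:
send_rows:
  series:
    - [[0,0,0],[1,0.1,0],1]
    - [[0,0,0],[2,0.2,0],1]
    - [[0,0,0],[2,0.2,0],1]

```text
time_s: 13.8
eef_pos: [0.6163, 0.092, 0.0574]
eef_rot: [0.0, -0.037, 0.999, -0.0]
wrist_force: [2.9, -0.1, -4.8]
opening: 0.713
grasp_force: 68.0
```

Call:
send_rows:
  series:
    - [[0,0,0],[1,0.1,0],1]
    - [[0,0,0],[2,0.2,0],1]
    - [[0,0,0],[2,0.2,0],1]

```text
time_s: 14.18
eef_pos: [0.6173, 0.0922, 0.0572]
eef_rot: [-0.001, -0.037, 0.999, -0.0]
wrist_force: [-2.3, 0.0, -1.1]
opening: 0.717
grasp_force: 68.4
```

Call:
send_rows:
  series:
    - [[0,0,0],[1,0.1,0],1]
    - [[0,0,0],[1.5,0.1,0],1]
    - [[0,0,0],[1.5,0.1,0],1]

```text
time_s: 14.55
eef_pos: [0.6173, 0.0922, 0.0571]
eef_rot: [-0.002, -0.037, 0.999, -0.0]
wrist_force: [-9.4, -0.5, 3.3]
opening: 0.714
grasp_force: 69.0
```

```bash
python3 - <<'E'
from h import *
for i in range(2):
    for n in('top','side'):
        c=snap(n,n+'4.png'); 
        for t in ('bottle','cap_top','catch_l','catch_r'):
            print(n,t,[(np.round(d['xyz'],4).tolist(),round(d['conf'],2)) for d in spotter.landmark_of(t,n) if d['conf']>.3 and d['xyz'][1]<.2])
    o=telemetry.get_obs(); print(o['eef_pos'],o['wrist_force'])
E
```

```text
top bottle [([0.6166, 0.0888, 0.0015], 0.42)]
top cap_top []Traceback (most recent call last):
  File "<stdin>", line 6, in <module>
ValueError: it knows: bearing, bottle, bottle_neck, bracket, bracket_mouth, cap, cap_top, parts_dish, pliers, tape_roll
```

Call:
send_rows:
  series:
    - [[0,0,0],[-0.5,0,-1],1]
    - [[0,0,0],[-0.5,0,-2],1]
    - [[0,0,0],[-0.5,0,-2.5],1]
    - [[0,0,0],[-0.5,0,-2.5],1]

```text
time_s: 15.2
eef_pos: [0.6174, 0.0922, 0.057]
eef_rot: [-0.002, -0.037, 0.999, -0.0]
wrist_force: [-16.1, -1.9, 18.3]
opening: 0.714
grasp_force: 70.9
```

```bash
python3 - <<'E'
from h import *
for n in('top','side'):
    c=snap(n,n+'5.png')
    for t in ('bottle','bottle_neck','cap','cap_top','bracket'):
        print(n,t,[(np.round(d['xyz'],4).tolist(),round(d['conf'],2)) for d in spotter.landmark_of(t,n) if d['conf']>.3 and d['xyz'][1]<.2])
o=telemetry.get_obs(); print(o['eef_pos'],o['wrist_force'],o['torque'])
T=cv2.imread('pics/top5.png')[150:240,260:340]; S=cv2.imread('pics/side5.png')[120:220,215:315]
cv2.imwrite('pics/c5.png',np.hstack([cv2.resize(T,(250,281),interpolation=2),cv2.resize(S,(550,550),interpolation=2)[:281*2-12][0:550]]) if 0 else cv2.resize(S,(600,600),interpolation=2))
E
```

```text
top bottle [([0.6146, 0.0882, -0.0007], 0.37)]
top bottle_neck [([0.6142, 0.0919, 0.1119], 0.42), ([0.618, 0.0889, -0.0016], 0.33)]
top cap []
top cap_top []
top bracket [([0.6195, 0.0895, -0.0023], 0.61)]
side bottle [([0.6187, 0.0917, 0.0022], 0.82), ([0.6489, -0.1653, -0.0015], 0.73)]
side bottle_neck [([0.6162, 0.0907, 0.003], 0.75), ([0.6145, 0.0886, 0.1105], 0.68), ([0.6482, -0.1648, 0.0023], 0.63)]
side cap [([0.6161, 0.0872, 0.0934], 0.52)]
side cap_top [([0.6146, 0.0964, 0.1202], 0.46)]
side bracket [([0.5321, 0.0828, -0.0001], 0.65)]
[0.61733019 0.09220695 0.05700291] [-16.16605223  -2.16506704  17.98361111] [-0.1284937   2.28390899 -0.1525232 ]
```

View pics/c5.png

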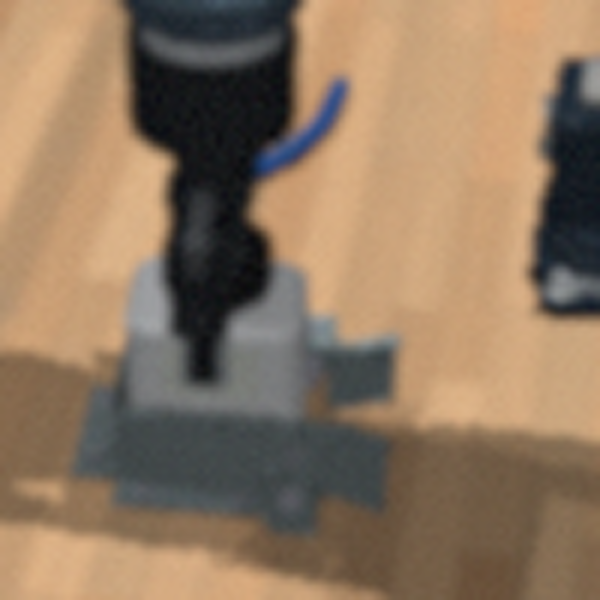

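The bottle is between the rails against the stop. I ease the preload, then release it.

Call:
send_rows:
  series:
    - [[0,0,0],[-1,0,1.5],1]
    - [[0,0,0],[-1,0,1.5],1]
    - [[0,0,0],[-1,0,1.5],0.2]
    - [[0,0,0],[-1,0,1.5],-0.5]
    - [[0,0,0],[-1,0,1.5],-1]
    - [[0,0,0],[-1,0,1.5],-1]
    - [[0,0,0],[-1,0,1.5],-1]
    - [[0,0,0],[-1,0,1.5],-1]

```text
time_s: 16.8
eef_pos: [0.618, 0.0923, 0.0563]
eef_rot: [0.0, -0.037, 0.999, -0.0]
wrist_force: [-0.3, -0.5, 0.7]
opening: 1.0
grasp_force: 0.0
```

Call:
send_rows:
  series:
    - [[0,0,0],[0,0,30],-1]
    - [[0,0,0],[0,0,70],-1]
    - [[0,0,0],[0,0,110],-1]
    - [[0,0,0],[-60,0,130],-1]
    - [[0,0,0],[-120,0,130],-1]
    - [[0,0,0],[-120,0,130],-1]

```text
time_s: 17.55
eef_pos: [0.4925, 0.093, 0.1847]
eef_rot: [-0.003, -0.037, 0.999, 0.0]
wrist_force: [0.0, -0.2, 0.3]
opening: 0.998
grasp_force: 0.0
```

```bash
python3 - <<'E'
from h import *
for i in range(3):
  for n in('top','side'):
    c=snap(n,n+'6.png')
    for t in ('bottle','bottle_neck','cap_top','bracket'):
        print(n,t,[(np.round(d['xyz'],4).tolist(),round(d['conf'],2)) for d in spotter.landmark_of(t,n) if d['conf']>.3 and d['xyz'][1]<.2 and d['xyz'][1]>0])
o=telemetry.get_obs(); print(o['time_s'],o['eef_pos'],o['wrist_force'],o['torque'])
T=cv2.imread('pics/top6.png')[160:230,260:330]; S=cv2.imread('pics/side6.png')[140:210,220:290]
cv2.imwrite('pics/c6.png',np.hstack([cv2.resize(T,(400,400),interpolation=2),cv2.resize(S,(400,400),interpolation=2)]))
E
```

```text
top bottle [([0.6142, 0.0907, -0.0006], 0.59)]
top bottle_neck [([0.6158, 0.0867, 0.1134], 0.81)]
top cap_top [([0.6168, 0.092, 0.119], 0.56)]
top bracket [([0.6159, 0.0899, -0.0016], 0.78)]
side bottle [([0.6185, 0.094, -0.0], 0.74)]
side bottle_neck [([0.6105, 0.0908, 0.1081], 0.91)]
side cap_top [([0.6196, 0.0918, 0.0019], 0.68), ([0.6127, 0.0944, 0.1188], 0.62)]
side bracket [([0.617, 0.0876, 0.0039], 0.57)]
top bottle [([0.6123, 0.0893, -0.0011], 0.57)]
top bottle_neck [([0.6155, 0.0891, 0.1088], 0.78)]
top cap_top [([0.6153, 0.0898, 0.1211], 0.69)]
top bracket [([0.6143, 0.0912, -0.0003], 0.92)]
side bottle [([0.6172, 0.093, -0.0009], 0.63)]
side bottle_neck [([0.6136, 0.0893, 0.1079], 0.76), ([0.5296, 0.0828, 0.0001], 0.54)]
side cap_top [([0.6127, 0.0951, 0.1185], 0.66)]
side bracket [([0.6174, 0.0903, 0.0008], 0.59)]
top bottle [([0.6133, 0.0918, -0.0012], 0.55)]
top bottle_neck [([0.6145, 0.0917, 0.1085], 0.78)]
top cap_top [([0.6133, 0.0891, 0.1211], 0.54)]
top bracket [([0.6143, 0.0885, 0.0003], 0.6)]
side bottle [([0.6173, 0.0938, 0.0016], 0.89), ([0.6159, 0.0948, 0.1158], 0.52)]
side bottle_neck [([0.6126, 0.0921, 0.1069], 0.82)]
side cap_top [([0.614, 0.0908, 0.1168], 0.66)]
side bracket [([0.6126, 0.0895, 0.0032], 0.81)]
19.05 [0.49791093 0.09230752 0.18626789] [1.11119405 0.68170787 1.09875047] [ 0.01636507 -0.05651236  0.03099193]
```

View pics/c6.png

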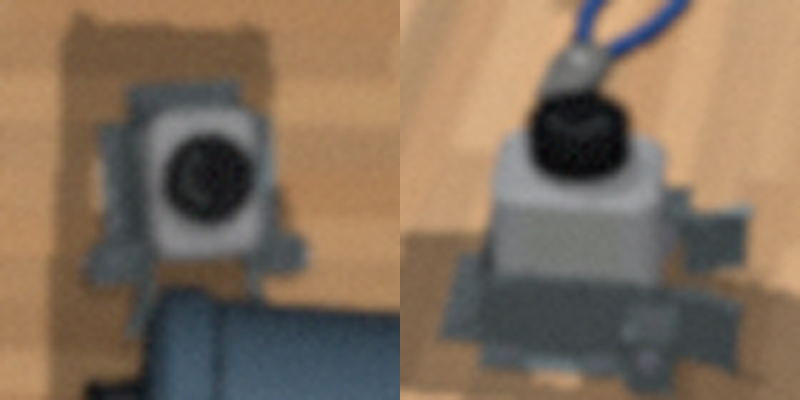

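The bottle looks home. I check with a gentle push on its rear end with shut fingers.

Call:
send_rows:
  series:
    - [[0,0,0],[37,-5,0],1]
    - [[0,0,0],[37,-5,0],1]
    - [[0,0,0],[37,-5,-45],1]
    - [[0,0,0],[37,-5,-90],1]
    - [[0,0,0],[37,-5,-124],1]
    - [[0,0,0],[45,-4.5,-124],1]
    - [[0,0,0],[53,-4,-124],1]
    - [[0,0,0],[60,-3,-124],1]
    - [[0,0,0],[62,-3,-124],1]
    - [[0,0,0],[62,-3,-124],1]

```text
time_s: 20.3
eef_pos: [0.5604, 0.0893, 0.0629]
eef_rot: [0.0, -0.037, 0.999, -0.0]
wrist_force: [-0.1, 0.3, -0.1]
opening: 0.004
grasp_force: 0.0
```

Call:
send_rows:
  series:
    - [[0,0,0],[1,0,0],1]
    - [[0,0,0],[2,0,0],1]
    - [[0,0,0],[2,0,0],1]

```text
time_s: 20.68
eef_pos: [0.5619, 0.0893, 0.0623]
eef_rot: [-0.0, -0.036, 0.999, -0.0]
wrist_force: [0.2, 0.4, 0.5]
opening: 0.003
grasp_force: 0.0
```

Call:
send_rows:
  series:
    - [[0,0,0],[1,0,0],1]
    - [[0,0,0],[2,0,0],1]
    - [[0,0,0],[2,0,0],1]

```text
time_s: 21.05
eef_pos: [0.562, 0.0894, 0.0619]
eef_rot: [-0.002, -0.037, 0.999, 0.0]
wrist_force: [-6.7, 0.0, 5.4]
opening: -0.0
grasp_force: 3.7
```

Call:
send_rows:
  series:
    - [[0,0,0],[1,0,0],1]
    - [[0,0,0],[2,0,0],1]
    - [[0,0,0],[2,0,0],1]

```text
time_s: 21.42
eef_pos: [0.562, 0.0896, 0.0615]
eef_rot: [-0.004, -0.037, 0.999, 0.0]
wrist_force: [-14.4, 0.3, 10.1]
opening: -0.001
grasp_force: 7.2
```

It stays put at 14 N, so it is home. Now the cap.

Call:
send_rows:
  series:
    - [[0,0,0],[-15,0,0],1]
    - [[0,0,0],[-35,0,0],-1]
    - [[0,0,0],[-35,0,50],-1]
    - [[0,0,0],[-35,2,100],-1]
    - [[0,0,0],[0,2,105],-1]
    - [[0,0,0],[49,2.7,105],-1]
    - [[0,0,0],[49,2.7,105],-1]
    - [[0,0,0],[49,2.7,70],-1]
    - [[0,0,0],[49,2.7,35],-1]
    - [[0,0,0],[49,2.7,35],-1]

```text
time_s: 22.68
eef_pos: [0.6117, 0.0922, 0.0941]
eef_rot: [-0.004, -0.037, 0.999, 0.0]
wrist_force: [0.4, 0.6, -0.3]
opening: 0.998
grasp_force: 0.0
```

Call:
send_rows:
  series:
    - [[0,0,0],[0,0,0],0]
    - [[0,0,0],[0,0,0],1]
    - [[0,0,0],[0,0,0],1]
    - [[0,0,0],[0,0,0],1]
    - [[0,0,0],[0,0,0],1]
    - [[0,0,0],[0,0,0],1]
    - [[0,0,0],[0,0,0],1]

```text
time_s: 23.55
eef_pos: [0.6156, 0.092, 0.0978]
eef_rot: [0.001, -0.036, 0.999, -0.0]
wrist_force: [2.7, 0.7, 6.4]
opening: 0.589
grasp_force: 62.5
```

Call:
send_rows:
  series:
    - [[0,0,0],[0,0,-1.5],1]
    - [[0,0,0],[0,0,-3],1]
    - [[0,0,0],[0,0,-4.5],1]
    - [[0,0,0],[0,0,-4.5],1]

```text
time_s: 24.05
eef_pos: [0.6156, 0.092, 0.0948]
eef_rot: [0.001, -0.037, 0.999, -0.0]
wrist_force: [-2.8, 0.3, 16.5]
opening: 0.585
grasp_force: 63.8
```

Call:
send_rows:
  series:
    - [[0,0,8],[0,0,0],1]
    - [[0,0,16],[0,0,0],1]
    - [[0,0,24],[0,0,0],1]
    - [[0,0,32],[0,0,0],1]
    - [[0,0,40],[0,0,0],1]
    - [[0,0,48],[0,0,0],1]
    - [[0,0,56],[0,0,0],1]
    - [[0,0,61],[0,0,0],1]
    - [[0,0,61],[0,0,0],1]
    - [[0,0,61],[0,0,0],1]

```text
time_s: 25.3
eef_pos: [0.6163, 0.0921, 0.0949]
eef_rot: [0.001, -0.539, 0.842, -0.001]
wrist_force: [0.2, 0.0, 14.3]
opening: 0.589
grasp_force: 63.5
```

```bash
python3 - <<'E'
from h import *
o=telemetry.get_obs(); print(o['time_s'],o['eef_pos'],o['wrist_force'],o['torque'],o['q'])
E
```

```text
25.3 [0.61632287 0.09214396 0.09489748] [ 0.24090533  0.03809697 14.30832271] [0.12684166 0.11306533 0.07058276] [-4.18615719e-02  4.30264530e-01  1.58371067e+00  1.94488591e-04
  1.12443019e+00 -2.75074172e+00]
```

Call:
send_rows:
  series:
    - [[0,0,0],[0,0,2],1]
    - [[0,0,0],[0,0,4],1]
    - [[0,0,0],[0,0,6],1]
    - [[0,0,0],[0,0,8],1]
    - [[0,0,0],[0,0,8],1]

```text
time_s: 25.92
eef_pos: [0.6146, 0.092, 0.1005]
eef_rot: [-0.0, -0.539, 0.843, 0.0]
wrist_force: [0.4, -0.1, 2.6]
opening: 0.587
grasp_force: 62.4
```

Call:
send_rows:
  series:
    - [[0,0,0],[0,0,3],1]
    - [[0,0,0],[0,0,6],1]
    - [[0,0,0],[0,0,6],1]

```text
time_s: 26.3
eef_pos: [0.6144, 0.0921, 0.1065]
eef_rot: [-0.001, -0.539, 0.842, 0.0]
wrist_force: [0.2, -0.6, -0.2]
opening: 0.586
grasp_force: 62.4
```

Call:
send_rows:
  series:
    - [[0,0,0],[0,0,6],1]
    - [[0,0,0],[0,0,12],1]
    - [[0,0,0],[0,0,18],1]
    - [[0,0,0],[0,0,25],1]
    - [[0,0,0],[0,0,32],1]
    - [[0,0,0],[0,0,36],1]
    - [[0,0,0],[0,0,36],1]
    - [[0,0,0],[0,0,36],1]

```text
time_s: 27.3
eef_pos: [0.6147, 0.092, 0.1425]
eef_rot: [-0.0, -0.539, 0.843, 0.0]
wrist_force: [0.3, -0.4, -0.4]
opening: 0.586
grasp_force: 62.4
```

```bash
python3 - <<'E'
from h import *
for n in('top','side'):
    c=snap(n,n+'7.png')
    for t in ('bottle','bottle_neck','cap','cap_top'):
        print(n,t,[(np.round(d['xyz'],4).tolist(),round(d['conf'],2)) for d in spotter.landmark_of(t,n) if d['conf']>.3 and 0<d['xyz'][1]<.2])
o=telemetry.get_obs(); print(o['time_s'],o['eef_pos'],o['wrist_force'],o['opening'])
cv2.imwrite('pics/c7.png',cv2.resize(cv2.imread('pics/side7.png')[120:220,205:305],(600,600),interpolation=2))
E
```

```text
top bottle [([0.6126, 0.086, -0.001], 0.41)]
top bottle_neck [([0.6148, 0.0908, 0.1115], 0.61)]
top cap []
top cap_top []
side bottle [([0.619, 0.094, -0.0], 0.84)]
side bottle_neck [([0.6142, 0.0891, 0.1099], 0.58)]
side cap [([0.6166, 0.0884, 0.1392], 0.67)]
side cap_top [([0.6129, 0.095, 0.1605], 0.54)]
27.8 [0.61489194 0.09201963 0.14271464] [-0.38300913  0.09942796 -0.55169967] 0.5869376794472879
```

View pics/c7.png

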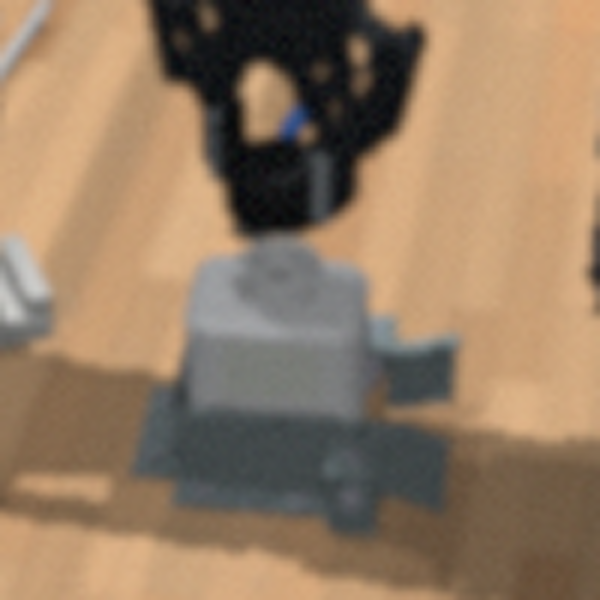

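The cap is held in the gripper at crop (290,190), above the open neck at (283,270), and the bottle is still in the bracket. I lift it a little more, then hand in.

Call:
send_rows:
  series:
    - [[0,0,0],[0,0,6],1]
    - [[0,0,0],[0,0,6],1]
    - [[0,0,0],[0,0,6],1]

```text
time_s: 28.18
eef_pos: [0.615, 0.092, 0.149]
eef_rot: [0.0, -0.539, 0.843, -0.0]
wrist_force: [-0.6, 0.9, -0.1]
opening: 0.593
grasp_force: 62.4
```

```bash
python3 -c "
from bench import ctrl
print(ctrl.hand_in())"
```

```text
the job is handed in; nothing more can be done
None
```

I handed the job in at about 28 s: the bottle is home in the bracket (it stayed put under a 14 N push against the back stop; I couldn't read the rollers directly), and the cap is off, held about 35 mm above the open neck.

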